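Reset a tripped breaker on the bench supply board

ROBOT

A 6-joint arm with a two-finger parallel gripper is mounted at the origin on the work surface; the furniture and walls round the work are solid. World frame = base frame: x ahead of the robot, y to its left, z up, the work surface at z = 0. Lengths are in m, angles in rad, forces in N, time in s.
With the tool pointing down it reaches from about 0.35 to 0.875 m from the base axis. Payload 4.2 kg.
Tool frame: the origin (TCP) lies midway between the tips of the shut fingers; the grasp point (between the pads) lies behind it (grasp_offset is the y of the grasp point in the tool frame, in m); y points along the fingers, x is the direction in which the jaws open and shut, and the axes are right-handed (so a half turn about y gives the same grasp; the last joint's range is limited). The gripper opens to 85 mm and grips with 20 to 120 N. Pads are 22 mm wide; open, the fingers measure 114 mm over their backs; the gripper's body (76 mm by 85 mm) begins 54 mm behind the grasp point. The pads swing forward as they close: fully open they stand 13 mm farther back than shut.
Start: joints at [-0.873, 0.385, 0.008, 0, -1.194, -0.259], TCP at [0.266, -0.566, 0.231] pointing down, gripper open.
Joint ranges: [-3.14, 3.14], [-1.21, 2.06], [-1.07, 1.41], [-3.16, 2.05], [-2.99, -0.16], [-3.1, 3.1]. Speed limits (rad/s): [2.79, 2.79, 3.14, 3.14, 3.14, 3.14].

INTERFACE

Orientations are given as a rotation vector (axis times angle).
In Python, from cell import * gives the robot as it stands.
- The arm moves only by the shell command python3 -m crank 'ROWS' [FORCE]. ROWS is JSON, a list of rows, each an object of numbers: "x", "y", "z": the shift along the world's x, y, z each as a share of 40 mm, from -1 to 1; "wx", "wy", "wz": the turn, a rotation vector about the world's x, y, z each as a share of 0.08 rad, from -1 to 1; "fingers": the finger opening in mm, from 0 to 85.4. A call has exactly 10 rows; each row shifts and turns the commanded pose from where the row before left it; what a row does not reach is not made up. A row lasts 1/12 s, in which the tool goes at most 41.7 mm and 7.16 degrees, less where a joint would pass 70% of its speed; a pose out of reach is approached as far as the arm can. A call with a number of a shift or a turn outside -1 to 1 is refused whole. A call with a gripper value outside its range is refused whole. The fingers move at their own pace and stop on an object; FORCE is the grip in N (left out, the last holds). Time passes only in rows, so rows that do not move let the fingers close, or fill a call up. It gives the time, the measured TCP pose, the force and the opening at its end, in the units of the state.
- get_obs(): the state, without advancing time (a new reading comes with each control period).
- get_image(name): name is "scene" or "side" or "wrist"; returns the picture (420x560x3 uint8, blue, green, red); there is no depth.
- camera_model(name): a dict with "fx", "fy", "cx", "cy" (pixels), "R" (3x3) and "t" (3): a world point X has camera coordinates R X + t. Camera axes: x right, y down, z forward; pixel columns grow to the right and rows downward; lengths in m; the calibration is good to about 2 mm. The wrist camera is an equidistant fisheye: a pixel r from the principal point sees the ray r / f radians off the axis. A picture is of the moment at which its call begins: read the wrist's pose just before it. camera_model takes no time and is no camera call; for the wrist camera it gives the pose at the moment of the call.
- hand_in(): hands the job in, once; it reports no verdict.
The state is a dict: "time": time; "joints": joint angles; "joint_vel": joint speeds; "effort": joint torques, N m; "tool_pos": TCP position; "orientation": TCP orientation; "wrist_force": force on the tool from outside, world axes, zero at the start; "torque": the same for the moment, N m; "gripper_width": finger opening in m.
Only numpy, scipy, OpenCV 4.12 (cv2) and the standard library are available. Lean on these libraries where they do the work, as an engineer would, in place of code of your own. Each camera call takes 0.05 s, during which the arm holds its last target. There are 200 camera calls.

TASK

One of the three breakers on the bench's supply board has tripped: its lever stands halfway, while one of the others is on and one is deliberately off. Reset it: push its lever towards the robot, past the stiff part, until it is pressed firmly against its off stop, then throw it away from the robot, fully on, and let go. Use no more than a firm finger push (never above 22 N), do not force the lever on before it is reset, and leave the other two levers and the things round about where they are.

Things in the scene. Friction and masses are not known exactly. Their poses are not given: they have to be found in the camera images.
- board: supply board: grey plate 104 x 236 mm, 10 mm thick, fixed on the bench, carrying three equal breakers side by side along its y, 70 mm apart; origin at the centre of its underside, z up, x points away from the robot
- breaker_1: white breaker block 90 x 54 mm, 50 mm high, fixed on the board; origin at the centre of its underside (10 mm above the table), z up, x away from the robot; the lever's axis lies along its y, 40 mm above this origin. The one that has tripped; at any of the three places. Pushing on it or its lever with over 22 N damages it.
- lever_1 (a joint): lever angle, rad: 0 upright, positive leaning away from the robot (ON, springy stop at 0.45), negative towards it (OFF). Starts at -0.07 to 0.04. Blocked towards ON (at 0.06 to 0.36) until reset. Towards OFF: 1 to 2 N at the bar, then a spring (3 to 10 N over some 13 mm), then a firm stop (over 4 N/mm) somewhere in -0.28 to -0.61. Resets only at the stop: press to 12 to 17 N. Let go, it springs back to -0.06 to -0.38; then 2 N swings it ON.
- lever_1_bar (a point): centre of the round crossbar atop the tripped lever: 18 mm thick, 36 mm long along the block's y, 65 mm from the lever's axis, on a 7 mm shaft; lever upright: bar centre 115 mm above the table, block top 60 mm. 
- lever_2 (a joint): lever angle, rad: 0 upright, positive leaning away from the robot (ON, stop at 0.45), negative towards it (OFF); stays where left. Another breaker's lever, standing at ON; leave it.
- lever_2_bar (a point): centre of the round crossbar atop the lever that stands at ON: 18 mm thick, 36 mm long along the block's y, 65 mm from the lever's axis, on a 7 mm shaft; lever upright: bar centre 115 mm above the table, block top 60 mm. 
- lever_3 (a joint): lever angle, rad: 0 upright, positive leaning away from the robot (ON, stop at 0.45), negative towards it (OFF); stays where left. Another breaker's lever, standing at OFF (about -0.45) on purpose; leave it.
- lever_3_bar (a point): centre of the round crossbar atop the lever that stands at OFF: 18 mm thick, 36 mm long along the block's y, 65 mm from the lever's axis, on a 7 mm shaft; lever upright: bar centre 115 mm above the table, block top 60 mm. 
- crimp_tin: flat round tin, 59 mm across, 26 mm high; bystander, origin at the centre of its underside
- label_roll: roll of blank labels lying flat, 64 mm across, 26 mm high; bystander, origin at the centre of its underside
- beaker: small glass beaker, 47 mm across, 55 mm high; bystander, origin at the centre of its underside
- atomiser_2: slim atomiser vial standing upright, 18 mm across, 80 mm high; bystander, origin at the centre of its underside
- dropper_09_s: dropper bottle standing upright, 39 mm across, 102 mm high; bystander, origin at the centre of its underside
- marker: pen lying flat, 122 mm long, 12 mm thick; bystander, origin at the centre of its underside

How it is judged:
By the outcome, as a careful person would: the job done as asked, in the order asked, and still so for the second after the job is handed in, with the robot touching nothing.
It also fails if it takes over 54 s, if anything falls off the work surface, if the arm or the gripper's body presses on something with over 40 N, if the wrist force passes 120 N, or if a joint passes its speed limit or range.

## Working session

There is one attempt and no reset: what is moved stays moved. The work goes in short steps, Python scripts to look and compute and a shell command to move; the robot and the scene stay as the last step left them, time stands still between calls to the robot, and variables do not carry over. Pictures are saved under pics/ and viewed, about 8 in all and at most 12, crops included, and the job is handed in when it is done.

```bash
mkdir -p pics; ls; python3 - <<'E'
from cell import *
import cv2
o=get_obs();print(o)
for n in ("scene","side"):
    cv2.imwrite(f"pics/{n}1.png",get_image(n)); m=camera_model(n); print(n,m)
E
```

```text
pics
{'time': 0.0, 'joints': array([-8.73367674e-01,  3.85546254e-01,  6.61519123e-03, -5.13212218e-04,
       -1.19397175e+00, -2.58528282e-01]), 'joint_vel': array([ 0.00039603,  0.00035972, -0.00211912,  0.0003405 ,  0.00077003,
        0.00070855]), 'effort': array([ 1.41540615e-03, -3.92289555e+01,  1.88402706e+01,  4.18591797e+00,
       -4.54402354e-03, -1.85053381e-05]), 'tool_pos': array([ 0.26532256, -0.56524292,  0.23022152]), 'orientation': array([-0.96672716, -1.52508164,  1.52310965]), 'wrist_force': array([-0.22251077, -0.09242922, -1.05902409]), 'torque': array([-0.01124526,  0.00024358,  0.06856601]), 'gripper_width': 0.08498829831907183}
scene {'fx': 391.70978999005416, 'fy': 391.70978999005416, 'cx': 274.23940833560425, 'cy': 211.1818438867594, 'R': array([[ 0.81255961, -0.58286353,  0.00412088],
       [-0.24976746, -0.35456686, -0.90105414],
       [ 0.52665272,  0.73113094, -0.43368706]]), 't': array([-0.36005087,  0.19151448,  0.78829091])}
side {'fx': 522.4545816786886, 'fy': 522.4545816786886, 'cx': 277.6013498127648, 'cy': 202.93046194785126, 'R': array([[-0.83229644, -0.55399756, -0.01921852],
       [-0.20495482,  0.33975609, -0.9179103 ],
       [ 0.51504967, -0.76003455, -0.39632225]]), 't': array([0.35310043, 0.19133331, 1.28425854])}
```

View pics/scene1.png

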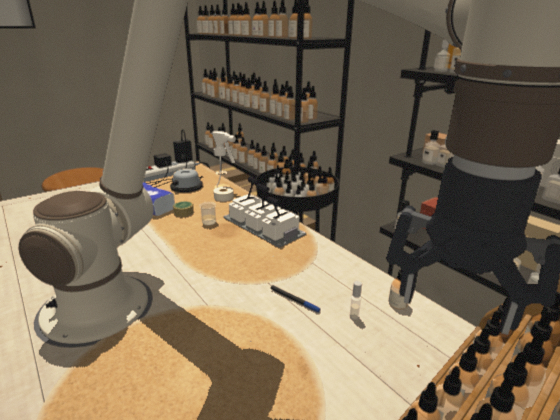

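View pics/side1.png

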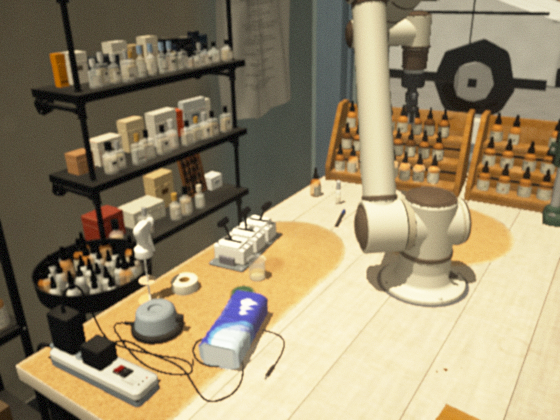

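The scene view shows the board at about (265,220), with the beaker at (208,215) and the marker at (295,298). The side view shows the board at about (243,243). I'll zoom in on both.

```bash
python3 - <<'E'
import cv2,numpy as np
a=cv2.imread("pics/scene1.png")[175:255,200:320];b=cv2.imread("pics/side1.png")[195:285,190:300]
a=cv2.resize(a,(800,533),interpolation=cv2.INTER_CUBIC);b=cv2.resize(b,(733,600),interpolation=cv2.INTER_CUBIC)
cv2.imwrite("pics/ca.png",a);cv2.imwrite("pics/cb.png",b)
E
```

```text
(no output)
```

View pics/ca.png

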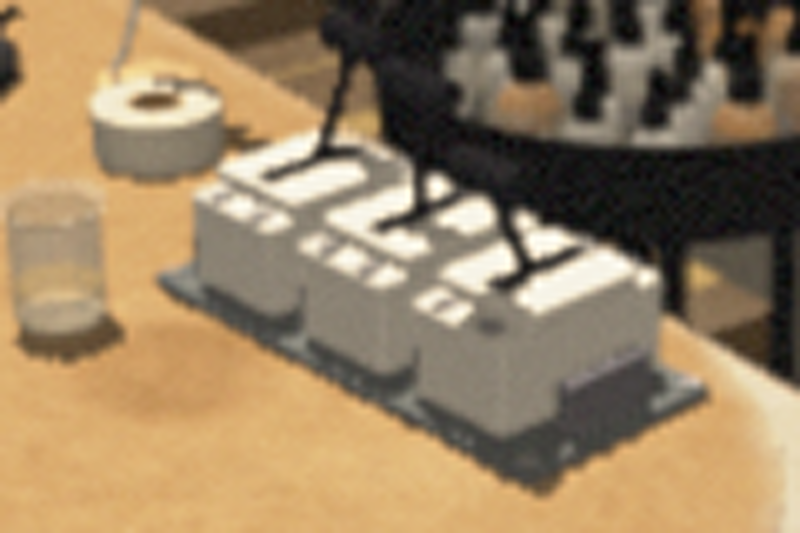

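View pics/cb.png

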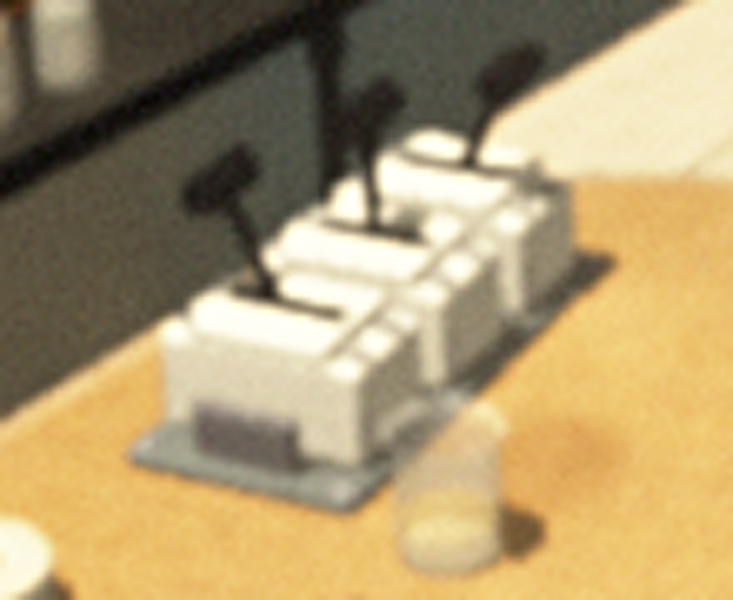

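```bash
cat > h.py <<'E'
from cell import *
import numpy as np
from scipy.spatial.transform import Rotation as Ro
def ray(n,u,v,m=None):
    m=m or camera_model(n);R=m["R"];x,y=(u-m["cx"])/m["fx"],(v-m["cy"])/m["fy"]
    if n=="wrist":
        r=np.hypot(x,y); d=np.array([x*np.sin(r)/r,y*np.sin(r)/r,np.cos(r)])
    else: d=np.array([x,y,1.])
    d=R.T@d; return -R.T@m["t"], d/np.linalg.norm(d)
def onz(r,z): c,d=r; return c+d*(z-c[2])/d[2]
def tri(rs):
    P=[np.eye(3)-np.outer(d,d) for c,d in rs]
    x=np.linalg.solve(sum(P),sum(p@c for p,(c,d) in zip(P,rs)))
    return x,[round(1e3*np.linalg.norm(p@(x-c)),1) for p,(c,d) in zip(P,rs)]
E
python3 - <<'E'
from h import *
np.set_printoptions(precision=4,suppress=True)
A=lambda u,v:ray("scene",(u+.5)/6.667-.5+200,(v+.5)/6.667-.5+175)
B=lambda u,v:ray("side",(u+.5)/6.667-.5+190,(v+.5)/6.667-.5+195)
for n,r in dict(nl=A(160,275),nr=A(545,485),fr=A(708,388),fl_s=B(133,455),nl_s=B(350,502),nr_s=B(612,262)).items(): print(n,onz(r,.01))
print("mid",tri([A(425,87),B(380,105)]),"left",tri([A(350,30),B(222,178)]),"right",tri([A(487,172),B(512,70)]))
print("beaker",onz(A(60,320),0),onz(B(447,555),0))
print("tool axes\n",Ro.from_rotvec(get_obs()["orientation"]).as_matrix())
E
```

```text
nl [0.4013 0.1941 0.01  ]
nr [ 0.4327 -0.0448  0.01  ]
fr [ 0.531  -0.0221  0.01  ]
fl_s [0.4909 0.2207 0.01  ]
nl_s [0.3966 0.2044 0.01  ]
nr_s [ 0.4227 -0.0177  0.01  ]
mid (array([0.4668, 0.0859, 0.1167]), [np.float64(2.6), np.float64(2.6)]) left (array([0.4833, 0.1669, 0.1123]), [np.float64(2.2), np.float64(2.2)]) right (array([0.4489, 0.0174, 0.1098]), [np.float64(1.8), np.float64(1.8)])
beaker [0.3545 0.1986 0.    ] [0.3525 0.2029 0.    ]
tool axes
 [[-0.4247 -0.001  -0.9053]
 [ 0.9053  0.0018 -0.4247]
 [ 0.002  -1.      0.0001]]
```

The middle breaker is the tripped one, with its bar at about (0.467, 0.086, 0.117). The left lever is ON and the right is OFF, and the board yaw is about 0.13. I'll move above it, with the jaws along the board's x.

```bash
python3 -m crank '[{"y":1,"x":0.4,"wz":0.9,"fingers":45},{"y":1,"x":0.4,"wz":0.9,"fingers":45},{"y":1,"x":0.4,"wz":0.9,"fingers":45},{"y":1,"x":0.4,"wz":0.9,"fingers":45},{"y":1,"x":0.3,"wz":0.9,"fingers":45},{"y":1,"x":0.3,"wz":0.9,"fingers":45},{"y":1,"x":0.3,"wz":0.9,"fingers":45},{"y":1,"x":0.3,"wz":0.9,"fingers":45},{"y":1,"x":0.3,"wz":0.9,"fingers":45},{"y":1,"x":0.3,"wz":0.9,"fingers":45}]'
python3 -m crank '[{"y":1,"x":0.2,"wz":0.9},{"y":1,"x":0.2,"wz":0.9},{"y":1,"x":0.2,"wz":0.9},{"y":1,"x":0.2,"wz":0.9},{"y":1,"x":0.2,"wz":0.9},{"y":0.8,"x":0.2,"wz":0.9},{"y":0.4,"wz":0.9},{"wz":0.5},{},{}]'
python3 - <<'E'
from h import *; import cv2
o=get_obs();print(o["time"],o["tool_pos"],o["wrist_force"],o["gripper_width"],Ro.from_rotvec(o["orientation"]).as_matrix().round(3))
m=camera_model("wrist");np.save("m1.npy",m,allow_pickle=True);I=get_image("wrist");cv2.imwrite("pics/w1raw.png",I)
cv2.imwrite("pics/w1.png",cv2.resize(I,(800,600),interpolation=cv2.INTER_CUBIC));print(m)
E
```

```text
0.1 [ 0.26532087 -0.56531841  0.23031301] [-0.19609874 -0.11597952  0.18391332] 0.08549604707423451 [[-0.425 -0.001 -0.905]
 [ 0.905  0.002 -0.425]
 [ 0.002 -1.     0.   ]]
{'fx': 325.19226210127806, 'fy': 325.19226210127806, 'cx': 279.67265193933144, 'cy': 207.2237284087118, 'R': array([[-0.42413661,  0.90559691,  0.00153884],
       [ 0.87137103,  0.40764297,  0.27301967],
       [ 0.24661847,  0.11713854, -0.96200722]]), 't': array([ 0.62415551, -0.0344415 ,  0.37832474])}invalid input at $[0]: expected keys x, y, z, wx, wy, wz, fingers
invalid input at $[0]: expected keys x, y, z, wx, wy, wz, fingers
```

View pics/w1.png

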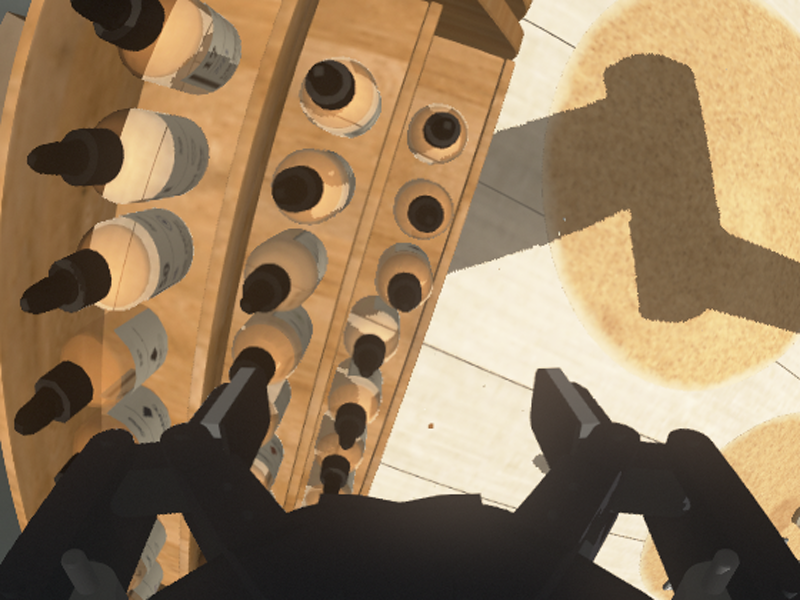

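The moves were refused because every row needs all seven keys. This view only shows the rack at the start position. I'll resend the full rows.

```bash
python3 -m crank '[{"x":0.4,"y":1,"z":0,"wx":0,"wy":0,"wz":0.9,"fingers":45},{"x":0.4,"y":1,"z":0,"wx":0,"wy":0,"wz":0.9,"fingers":45},{"x":0.4,"y":1,"z":0,"wx":0,"wy":0,"wz":0.9,"fingers":45},{"x":0.4,"y":1,"z":0,"wx":0,"wy":0,"wz":0.9,"fingers":45},{"x":0.3,"y":1,"z":0,"wx":0,"wy":0,"wz":0.9,"fingers":45},{"x":0.3,"y":1,"z":0,"wx":0,"wy":0,"wz":0.9,"fingers":45},{"x":0.3,"y":1,"z":0,"wx":0,"wy":0,"wz":0.9,"fingers":45},{"x":0.3,"y":1,"z":0,"wx":0,"wy":0,"wz":0.9,"fingers":45},{"x":0.3,"y":1,"z":0,"wx":0,"wy":0,"wz":0.9,"fingers":45},{"x":0.3,"y":1,"z":0,"wx":0,"wy":0,"wz":0.9,"fingers":45}]'
python3 -m crank '[{"x":0.2,"y":1,"z":0,"wx":0,"wy":0,"wz":0.9,"fingers":45},{"x":0.2,"y":1,"z":0,"wx":0,"wy":0,"wz":0.9,"fingers":45},{"x":0.2,"y":1,"z":0,"wx":0,"wy":0,"wz":0.9,"fingers":45},{"x":0.2,"y":1,"z":0,"wx":0,"wy":0,"wz":0.9,"fingers":45},{"x":0.2,"y":1,"z":0,"wx":0,"wy":0,"wz":0.9,"fingers":45},{"x":0.2,"y":0.8,"z":0,"wx":0,"wy":0,"wz":0.9,"fingers":45},{"x":0,"y":0.4,"z":0,"wx":0,"wy":0,"wz":0.9,"fingers":45},{"x":0,"y":0,"z":0,"wx":0,"wy":0,"wz":0.5,"fingers":45},{"x":0,"y":0,"z":0,"wx":0,"wy":0,"wz":0,"fingers":45},{"x":0,"y":0,"z":0,"wx":0,"wy":0,"wz":0,"fingers":45}]'
cat > look.py <<'E'
from h import *; import cv2,sys
k=sys.argv[1];o=get_obs();print(o["time"],o["tool_pos"],o["wrist_force"],o["gripper_width"],Ro.from_rotvec(o["orientation"]).as_matrix().round(3))
m=camera_model("wrist");np.save(f"m{k}.npy",m,allow_pickle=True);I=get_image("wrist");cv2.imwrite(f"pics/w{k}raw.png",I)
cv2.imwrite(f"pics/w{k}.png",cv2.resize(I,(800,600),interpolation=cv2.INTER_CUBIC))
E
python3 look.py 2
```

```text
time: 0.98
tool_pos: [0.3991, -0.1696, 0.2314]
orientation: [-0.414, -1.997, 1.997]
wrist_force: [1.9, 0.4, -0.1]
gripper_width: 0.0451
time: 1.82
tool_pos: [0.447, 0.0765, 0.231]
orientation: [-0.142, 2.154, -2.154]
wrist_force: [0.9, -0.2, -0.2]
gripper_width: 0.0453
1.8167 [0.44698563 0.07648959 0.23103229] [ 0.85970986 -0.2130829  -0.21343009] 0.04530664843370875 [[-0.991 -0.001  0.131]
 [-0.131 -0.    -0.991]
 [ 0.001 -1.     0.   ]]
```

View pics/w2.png

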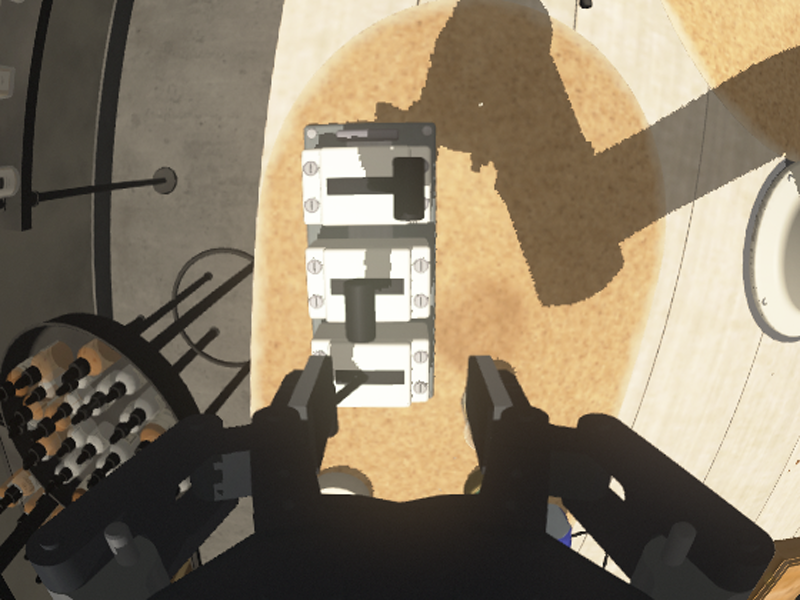

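The wrist view shows the middle (tripped) bar at (360,310). The right-hand OFF bar is at (409,188), and the left one is hidden behind the finger. Next I'll cast rays.

```bash
python3 - <<'E'
from h import *
np.set_printoptions(precision=4,suppress=True)
m=np.load("m2.npy",allow_pickle=True).item()
W=lambda u,v:ray("wrist",(u+.5)*.7-.5,(v+.5)*.7-.5,m)
print("mid",onz(W(360,310),.115)," off",onz(W(409,188),.108))
print("board near/far right corners",onz(W(436,124),.01),onz(W(304,126),.01))
print("blocks' near edge z60",onz(W(436,148),.06),onz(W(436,225),.06),onz(W(434,250),.06),onz(W(433,320),.06))
print("slot mid ends",onz(W(331,286),.06),onz(W(404,286),.06),"slot left",onz(W(335,377),.06),onz(W(404,377),.06))
A=ray("scene",(425+.5)/6.667-.5+200,(87+.5)/6.667-.5+175);B=ray("side",(380.5)/6.667-.5+190,(105.5)/6.667-.5+195)
print(tri([A,B,W(360,310)]))
E
```

```text
mid [0.4671 0.0911 0.115 ]  off [0.448 0.018 0.108]
board near/far right corners [ 0.4314 -0.0307  0.01  ] [ 0.5329 -0.0174  0.01  ]
blocks' near edge z60 [ 0.4325 -0.0094  0.06  ] [0.4252 0.0423 0.06  ] [0.4241 0.0596 0.06  ] [0.4172 0.1097 0.06  ]
slot mid ends [0.4918 0.0942 0.06  ] [0.4411 0.0876 0.06  ] slot left [0.483 0.164 0.06 ] [0.4317 0.1569 0.06  ]
(array([0.4668, 0.0882, 0.1171]), [np.float64(2.8), np.float64(3.2), np.float64(2.1)])
```

```bash
python3 -m crank '[{"x":0.5,"y":0.35,"z":0,"wx":0,"wy":0,"wz":0,"fingers":45},{"x":0,"y":0,"z":-0.4,"wx":0,"wy":0,"wz":0,"fingers":45},{"x":0,"y":0,"z":-0.4,"wx":0,"wy":0,"wz":0,"fingers":45},{"x":0,"y":0,"z":-0.4,"wx":0,"wy":0,"wz":0,"fingers":45},{"x":0,"y":0,"z":-0.4,"wx":0,"wy":0,"wz":0,"fingers":45},{"x":0,"y":0,"z":-0.4,"wx":0,"wy":0,"wz":0,"fingers":45},{"x":0,"y":0,"z":-0.3,"wx":0,"wy":0,"wz":0,"fingers":45},{"x":0,"y":0,"z":0,"wx":0,"wy":0,"wz":0,"fingers":45},{"x":0,"y":0,"z":0,"wx":0,"wy":0,"wz":0,"fingers":45},{"x":0,"y":0,"z":0,"wx":0,"wy":0,"wz":0,"fingers":45}]'; python3 look.py 3
```

```text
time: 2.7
tool_pos: [0.4679, 0.0902, 0.1402]
orientation: [-0.14, 2.153, -2.153]
wrist_force: [0.8, 0.5, 0.5]
gripper_width: 0.045
2.7 [0.46791093 0.09022179 0.14016933] [0.75111956 0.52305098 0.46601076] 0.04498476918467693 [[-0.991  0.001  0.131]
 [-0.131  0.    -0.991]
 [-0.002 -1.    -0.   ]]
```

View pics/w3.png

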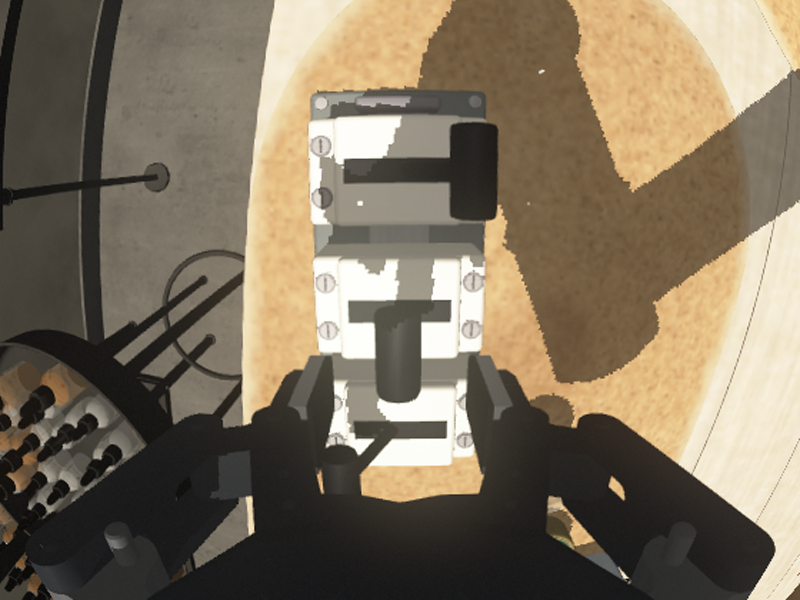

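The bar at (397,355) is centred between the fingers, so I'll descend the rest of the way.

```bash
python3 -m crank '[{"x":0,"y":0,"z":-0.3,"wx":0,"wy":0,"wz":0,"fingers":45},{"x":0,"y":0,"z":-0.3,"wx":0,"wy":0,"wz":0,"fingers":45},{"x":0,"y":0,"z":-0.3,"wx":0,"wy":0,"wz":0,"fingers":45},{"x":0,"y":0,"z":-0.3,"wx":0,"wy":0,"wz":0,"fingers":45},{"x":-0.05,"y":0,"z":0,"wx":0,"wy":0,"wz":0,"fingers":45},{"x":-0.05,"y":0,"z":0,"wx":0,"wy":0,"wz":0,"fingers":45},{"x":-0.05,"y":-0.01,"z":0,"wx":0,"wy":0,"wz":0,"fingers":45},{"x":-0.05,"y":-0.01,"z":0,"wx":0,"wy":0,"wz":0,"fingers":45},{"x":0,"y":0,"z":0,"wx":0,"wy":0,"wz":0,"fingers":45},{"x":0,"y":0,"z":0,"wx":0,"wy":0,"wz":0,"fingers":45}]'; python3 -m crank '[{"x":-0.05,"y":-0.01,"z":0,"wx":0,"wy":0,"wz":0,"fingers":45},{"x":-0.05,"y":-0.01,"z":0,"wx":0,"wy":0,"wz":0,"fingers":45},{"x":-0.05,"y":-0.01,"z":0,"wx":0,"wy":0,"wz":0,"fingers":45},{"x":-0.05,"y":-0.01,"z":0,"wx":0,"wy":0,"wz":0,"fingers":45},{"x":-0.05,"y":0,"z":0,"wx":0,"wy":0,"wz":0,"fingers":45},{"x":-0.05,"y":0,"z":0,"wx":0,"wy":0,"wz":0,"fingers":45},{"x":0,"y":0,"z":0,"wx":0,"wy":0,"wz":0,"fingers":45},{"x":0,"y":0,"z":0,"wx":0,"wy":0,"wz":0,"fingers":45},{"x":0,"y":0,"z":0,"wx":0,"wy":0,"wz":0,"fingers":45},{"x":0,"y":0,"z":0,"wx":0,"wy":0,"wz":0,"fingers":45}]'
```

```text
time: 3.58
tool_pos: [0.4595, 0.0898, 0.092]
orientation: [-0.141, 2.153, -2.152]
wrist_force: [-0.3, -0.9, 0.3]
gripper_width: 0.045
time: 4.42
tool_pos: [0.4469, 0.0879, 0.0911]
orientation: [-0.143, 2.153, -2.154]
wrist_force: [0.3, -0.0, 0.3]
gripper_width: 0.0449
```

```bash
python3 -m crank '[{"x":-0.03,"y":-0.004,"z":0,"wx":0,"wy":0,"wz":0,"fingers":45},{"x":-0.03,"y":-0.004,"z":0,"wx":0,"wy":0,"wz":0,"fingers":45},{"x":-0.03,"y":-0.004,"z":0,"wx":0,"wy":0,"wz":0,"fingers":45},{"x":-0.03,"y":-0.004,"z":0,"wx":0,"wy":0,"wz":0,"fingers":45},{"x":0,"y":0,"z":0,"wx":0,"wy":0,"wz":0,"fingers":45},{"x":0,"y":0,"z":0,"wx":0,"wy":0,"wz":0,"fingers":45},{"x":0,"y":0,"z":0,"wx":0,"wy":0,"wz":0,"fingers":45},{"x":0,"y":0,"z":0,"wx":0,"wy":0,"wz":0,"fingers":45},{"x":0,"y":0,"z":0,"wx":0,"wy":0,"wz":0,"fingers":45},{"x":0,"y":0,"z":0,"wx":0,"wy":0,"wz":0,"fingers":45}]'; python3 -m crank '[{"x":-0.02,"y":-0.003,"z":0,"wx":0,"wy":0,"wz":0,"fingers":45},{"x":-0.02,"y":-0.003,"z":0,"wx":0,"wy":0,"wz":0,"fingers":45},{"x":-0.02,"y":-0.003,"z":0,"wx":0,"wy":0,"wz":0,"fingers":45},{"x":-0.02,"y":-0.003,"z":0,"wx":0,"wy":0,"wz":0,"fingers":45},{"x":0,"y":0,"z":0,"wx":0,"wy":0,"wz":0,"fingers":45},{"x":0,"y":0,"z":0,"wx":0,"wy":0,"wz":0,"fingers":45},{"x":0,"y":0,"z":0,"wx":0,"wy":0,"wz":0,"fingers":45},{"x":0,"y":0,"z":0,"wx":0,"wy":0,"wz":0,"fingers":45},{"x":0,"y":0,"z":0,"wx":0,"wy":0,"wz":0,"fingers":45},{"x":0,"y":0,"z":0,"wx":0,"wy":0,"wz":0,"fingers":45}]'
```

```text
time: 5.25
tool_pos: [0.4423, 0.0873, 0.0913]
orientation: [-0.143, 2.153, -2.154]
wrist_force: [0.5, 1.1, -0.1]
gripper_width: 0.0449
time: 6.08
tool_pos: [0.4393, 0.087, 0.0913]
orientation: [-0.142, 2.153, -2.153]
wrist_force: [0.6, 0.1, -0.3]
gripper_width: 0.0449
```

```bash
python3 -m crank '[{"x":-0.02,"y":-0.003,"z":0,"wx":0,"wy":0,"wz":0,"fingers":45},{"x":-0.02,"y":-0.003,"z":0,"wx":0,"wy":0,"wz":0,"fingers":45},{"x":-0.02,"y":-0.003,"z":0,"wx":0,"wy":0,"wz":0,"fingers":45},{"x":-0.02,"y":-0.003,"z":0,"wx":0,"wy":0,"wz":0,"fingers":45},{"x":0,"y":0,"z":0,"wx":0,"wy":0,"wz":0,"fingers":45},{"x":0,"y":0,"z":0,"wx":0,"wy":0,"wz":0,"fingers":45},{"x":0,"y":0,"z":0,"wx":0,"wy":0,"wz":0,"fingers":45},{"x":0,"y":0,"z":0,"wx":0,"wy":0,"wz":0,"fingers":45},{"x":0,"y":0,"z":0,"wx":0,"wy":0,"wz":0,"fingers":45},{"x":0,"y":0,"z":0,"wx":0,"wy":0,"wz":0,"fingers":45}]'; python3 look.py 4
```

```text
time: 6.92
tool_pos: [0.4369, 0.0868, 0.0915]
orientation: [-0.141, 2.153, -2.151]
wrist_force: [5.2, 0.9, -2.9]
gripper_width: 0.0451
6.9167 [0.43692767 0.08683018 0.09148992] [ 5.17428707  0.85922789 -2.90912921] 0.045138745957981244 [[-0.991  0.002  0.132]
 [-0.132  0.001 -0.991]
 [-0.002 -1.    -0.001]]
```

View pics/w4.png

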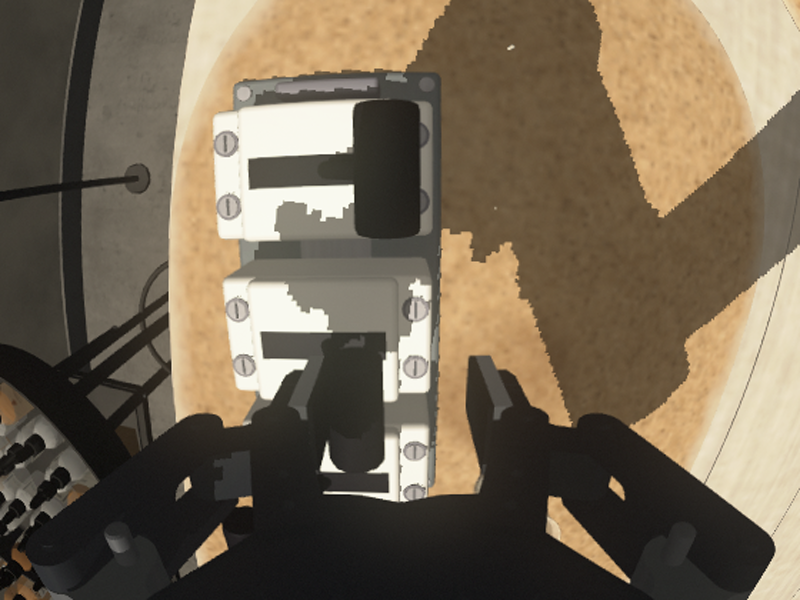

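The left picture shows the far finger bearing on the bar at about 6 N, so the spring has begun. I'll continue in small steps.

```bash
python3 -m crank '[{"x":-0.02,"y":-0.003,"z":0,"wx":0,"wy":0,"wz":0,"fingers":45},{"x":-0.02,"y":-0.003,"z":0,"wx":0,"wy":0,"wz":0,"fingers":45},{"x":-0.02,"y":-0.003,"z":0,"wx":0,"wy":0,"wz":0,"fingers":45},{"x":0,"y":0,"z":0,"wx":0,"wy":0,"wz":0,"fingers":45},{"x":0,"y":0,"z":0,"wx":0,"wy":0,"wz":0,"fingers":45},{"x":0,"y":0,"z":0,"wx":0,"wy":0,"wz":0,"fingers":45},{"x":0,"y":0,"z":0,"wx":0,"wy":0,"wz":0,"fingers":45},{"x":0,"y":0,"z":0,"wx":0,"wy":0,"wz":0,"fingers":45},{"x":0,"y":0,"z":0,"wx":0,"wy":0,"wz":0,"fingers":45},{"x":0,"y":0,"z":0,"wx":0,"wy":0,"wz":0,"fingers":45}]'
```

```text
time: 7.8
tool_pos: [0.4352, 0.0868, 0.0917]
orientation: [-0.139, 2.152, -2.15]
wrist_force: [7.2, 0.8, -3.9]
gripper_width: 0.045
```

```bash
python3 -m crank '[{"x":-0.02,"y":-0.003,"z":0,"wx":0,"wy":0,"wz":0,"fingers":45},{"x":-0.02,"y":-0.003,"z":0,"wx":0,"wy":0,"wz":0,"fingers":45},{"x":-0.02,"y":-0.003,"z":0,"wx":0,"wy":0,"wz":0,"fingers":45},{"x":0,"y":0,"z":0,"wx":0,"wy":0,"wz":0,"fingers":45},{"x":0,"y":0,"z":0,"wx":0,"wy":0,"wz":0,"fingers":45},{"x":0,"y":0,"z":0,"wx":0,"wy":0,"wz":0,"fingers":45},{"x":0,"y":0,"z":0,"wx":0,"wy":0,"wz":0,"fingers":45},{"x":0,"y":0,"z":0,"wx":0,"wy":0,"wz":0,"fingers":45},{"x":0,"y":0,"z":0,"wx":0,"wy":0,"wz":0,"fingers":45},{"x":0,"y":0,"z":0,"wx":0,"wy":0,"wz":0,"fingers":45}]'
```

```text
time: 8.63
tool_pos: [0.4336, 0.0867, 0.0919]
orientation: [-0.137, 2.152, -2.148]
wrist_force: [7.9, 0.0, -4.7]
gripper_width: 0.045
```

```bash
python3 -m crank '[{"x":-0.02,"y":-0.003,"z":0,"wx":0,"wy":0,"wz":0,"fingers":45},{"x":-0.02,"y":-0.003,"z":0,"wx":0,"wy":0,"wz":0,"fingers":45},{"x":-0.02,"y":-0.003,"z":0,"wx":0,"wy":0,"wz":0,"fingers":45},{"x":0,"y":0,"z":0,"wx":0,"wy":0,"wz":0,"fingers":45},{"x":0,"y":0,"z":0,"wx":0,"wy":0,"wz":0,"fingers":45},{"x":0,"y":0,"z":0,"wx":0,"wy":0,"wz":0,"fingers":45},{"x":0,"y":0,"z":0,"wx":0,"wy":0,"wz":0,"fingers":45},{"x":0,"y":0,"z":0,"wx":0,"wy":0,"wz":0,"fingers":45},{"x":0,"y":0,"z":0,"wx":0,"wy":0,"wz":0,"fingers":45},{"x":0,"y":0,"z":0,"wx":0,"wy":0,"wz":0,"fingers":45}]'
```

```text
time: 9.47
tool_pos: [0.4319, 0.0867, 0.0922]
orientation: [-0.136, 2.152, -2.147]
wrist_force: [9.5, 0.4, -4.4]
gripper_width: 0.0452
```

```bash
python3 -m crank '[{"x":-0.02,"y":-0.003,"z":0,"wx":0,"wy":0,"wz":0,"fingers":45},{"x":-0.02,"y":-0.003,"z":0,"wx":0,"wy":0,"wz":0,"fingers":45},{"x":0,"y":0,"z":0,"wx":0,"wy":0,"wz":0,"fingers":45},{"x":0,"y":0,"z":0,"wx":0,"wy":0,"wz":0,"fingers":45},{"x":0,"y":0,"z":0,"wx":0,"wy":0,"wz":0,"fingers":45},{"x":0,"y":0,"z":0,"wx":0,"wy":0,"wz":0,"fingers":45},{"x":0,"y":0,"z":0,"wx":0,"wy":0,"wz":0,"fingers":45},{"x":0,"y":0,"z":0,"wx":0,"wy":0,"wz":0,"fingers":45},{"x":0,"y":0,"z":0,"wx":0,"wy":0,"wz":0,"fingers":45},{"x":0,"y":0,"z":0,"wx":0,"wy":0,"wz":0,"fingers":45}]'
```

```text
time: 10.3
tool_pos: [0.4304, 0.0866, 0.0924]
orientation: [-0.136, 2.152, -2.146]
wrist_force: [8.4, 0.3, -3.1]
gripper_width: 0.045
```

```bash
python3 -m crank '[{"x":-0.02,"y":-0.003,"z":0,"wx":0,"wy":0,"wz":0,"fingers":45},{"x":-0.02,"y":-0.003,"z":0,"wx":0,"wy":0,"wz":0,"fingers":45},{"x":0,"y":0,"z":0,"wx":0,"wy":0,"wz":0,"fingers":45},{"x":0,"y":0,"z":0,"wx":0,"wy":0,"wz":0,"fingers":45},{"x":0,"y":0,"z":0,"wx":0,"wy":0,"wz":0,"fingers":45},{"x":0,"y":0,"z":0,"wx":0,"wy":0,"wz":0,"fingers":45},{"x":0,"y":0,"z":0,"wx":0,"wy":0,"wz":0,"fingers":45},{"x":0,"y":0,"z":0,"wx":0,"wy":0,"wz":0,"fingers":45},{"x":0,"y":0,"z":0,"wx":0,"wy":0,"wz":0,"fingers":45},{"x":0,"y":0,"z":0,"wx":0,"wy":0,"wz":0,"fingers":45}]'
```

```text
time: 11.13
tool_pos: [0.4292, 0.0866, 0.0926]
orientation: [-0.135, 2.152, -2.146]
wrist_force: [8.9, -0.0, -2.2]
gripper_width: 0.0451
```

```bash
python3 -m crank '[{"x":-0.02,"y":-0.003,"z":0,"wx":0,"wy":0,"wz":0,"fingers":45},{"x":-0.02,"y":-0.003,"z":0,"wx":0,"wy":0,"wz":0,"fingers":45},{"x":0,"y":0,"z":0,"wx":0,"wy":0,"wz":0,"fingers":45},{"x":0,"y":0,"z":0,"wx":0,"wy":0,"wz":0,"fingers":45},{"x":0,"y":0,"z":0,"wx":0,"wy":0,"wz":0,"fingers":45},{"x":0,"y":0,"z":0,"wx":0,"wy":0,"wz":0,"fingers":45},{"x":0,"y":0,"z":0,"wx":0,"wy":0,"wz":0,"fingers":45},{"x":0,"y":0,"z":0,"wx":0,"wy":0,"wz":0,"fingers":45},{"x":0,"y":0,"z":0,"wx":0,"wy":0,"wz":0,"fingers":45},{"x":0,"y":0,"z":0,"wx":0,"wy":0,"wz":0,"fingers":45}]'
```

```text
time: 11.97
tool_pos: [0.4278, 0.0865, 0.0927]
orientation: [-0.134, 2.152, -2.145]
wrist_force: [8.8, 1.2, -2.8]
gripper_width: 0.045
```

```bash
python3 -m crank '[{"x":-0.02,"y":-0.003,"z":0,"wx":0,"wy":0,"wz":0,"fingers":45},{"x":-0.02,"y":-0.003,"z":0,"wx":0,"wy":0,"wz":0,"fingers":45},{"x":0,"y":0,"z":0,"wx":0,"wy":0,"wz":0,"fingers":45},{"x":0,"y":0,"z":0,"wx":0,"wy":0,"wz":0,"fingers":45},{"x":0,"y":0,"z":0,"wx":0,"wy":0,"wz":0,"fingers":45},{"x":0,"y":0,"z":0,"wx":0,"wy":0,"wz":0,"fingers":45},{"x":0,"y":0,"z":0,"wx":0,"wy":0,"wz":0,"fingers":45},{"x":0,"y":0,"z":0,"wx":0,"wy":0,"wz":0,"fingers":45},{"x":0,"y":0,"z":0,"wx":0,"wy":0,"wz":0,"fingers":45},{"x":0,"y":0,"z":0,"wx":0,"wy":0,"wz":0,"fingers":45}]'
```

```text
time: 12.8
tool_pos: [0.4265, 0.0864, 0.0928]
orientation: [-0.134, 2.152, -2.144]
wrist_force: [8.9, 1.3, -1.9]
gripper_width: 0.0451
```

```bash
python3 -m crank '[{"x":-0.02,"y":-0.003,"z":0,"wx":0,"wy":0,"wz":0,"fingers":45},{"x":-0.02,"y":-0.003,"z":0,"wx":0,"wy":0,"wz":0,"fingers":45},{"x":0,"y":0,"z":0,"wx":0,"wy":0,"wz":0,"fingers":45},{"x":0,"y":0,"z":0,"wx":0,"wy":0,"wz":0,"fingers":45},{"x":0,"y":0,"z":0,"wx":0,"wy":0,"wz":0,"fingers":45},{"x":0,"y":0,"z":0,"wx":0,"wy":0,"wz":0,"fingers":45},{"x":0,"y":0,"z":0,"wx":0,"wy":0,"wz":0,"fingers":45},{"x":0,"y":0,"z":0,"wx":0,"wy":0,"wz":0,"fingers":45},{"x":0,"y":0,"z":0,"wx":0,"wy":0,"wz":0,"fingers":45},{"x":0,"y":0,"z":0,"wx":0,"wy":0,"wz":0,"fingers":45}]'
```

```text
time: 13.63
tool_pos: [0.4253, 0.0863, 0.0928]
orientation: [-0.133, 2.151, -2.144]
wrist_force: [10.4, 0.5, -1.9]
gripper_width: 0.045
```

```bash
python3 -m crank '[{"x":-0.02,"y":-0.003,"z":0,"wx":0,"wy":0,"wz":0,"fingers":45},{"x":-0.02,"y":-0.003,"z":0,"wx":0,"wy":0,"wz":0,"fingers":45},{"x":0,"y":0,"z":0,"wx":0,"wy":0,"wz":0,"fingers":45},{"x":0,"y":0,"z":0,"wx":0,"wy":0,"wz":0,"fingers":45},{"x":0,"y":0,"z":0,"wx":0,"wy":0,"wz":0,"fingers":45},{"x":0,"y":0,"z":0,"wx":0,"wy":0,"wz":0,"fingers":45},{"x":0,"y":0,"z":0,"wx":0,"wy":0,"wz":0,"fingers":45},{"x":0,"y":0,"z":0,"wx":0,"wy":0,"wz":0,"fingers":45},{"x":0,"y":0,"z":0,"wx":0,"wy":0,"wz":0,"fingers":45},{"x":0,"y":0,"z":0,"wx":0,"wy":0,"wz":0,"fingers":45}]'
```

```text
time: 14.47
tool_pos: [0.4244, 0.0864, 0.093]
orientation: [-0.132, 2.151, -2.142]
wrist_force: [12.8, 0.4, -5.0]
gripper_width: 0.0448
```

```bash
python3 -m crank '[{"x":-0.02,"y":-0.003,"z":0,"wx":0,"wy":0,"wz":0,"fingers":45},{"x":-0.01,"y":0,"z":0,"wx":0,"wy":0,"wz":0,"fingers":45},{"x":0,"y":0,"z":0,"wx":0,"wy":0,"wz":0,"fingers":45},{"x":0,"y":0,"z":0,"wx":0,"wy":0,"wz":0,"fingers":45},{"x":0,"y":0,"z":0,"wx":0,"wy":0,"wz":0,"fingers":45},{"x":0,"y":0,"z":0,"wx":0,"wy":0,"wz":0,"fingers":45},{"x":0,"y":0,"z":0,"wx":0,"wy":0,"wz":0,"fingers":45},{"x":0,"y":0,"z":0,"wx":0,"wy":0,"wz":0,"fingers":45},{"x":0,"y":0,"z":0,"wx":0,"wy":0,"wz":0,"fingers":45},{"x":0,"y":0,"z":0,"wx":0,"wy":0,"wz":0,"fingers":45}]'
```

```text
time: 15.3
tool_pos: [0.424, 0.0865, 0.0932]
orientation: [-0.13, 2.151, -2.141]
wrist_force: [14.5, -1.0, -5.7]
gripper_width: 0.0449
```

Now at the stop. Friction is lifting the bar, which takes away some of the tangential push. Lowering the tool a little should reverse that before I press the rest.

```bash
python3 -m crank '[{"x":0,"y":0,"z":-0.02,"wx":0,"wy":0,"wz":0,"fingers":45},{"x":0,"y":0,"z":-0.02,"wx":0,"wy":0,"wz":0,"fingers":45},{"x":0,"y":0,"z":-0.02,"wx":0,"wy":0,"wz":0,"fingers":45},{"x":0,"y":0,"z":-0.02,"wx":0,"wy":0,"wz":0,"fingers":45},{"x":0,"y":0,"z":0,"wx":0,"wy":0,"wz":0,"fingers":45},{"x":0,"y":0,"z":0,"wx":0,"wy":0,"wz":0,"fingers":45},{"x":0,"y":0,"z":0,"wx":0,"wy":0,"wz":0,"fingers":45},{"x":0,"y":0,"z":0,"wx":0,"wy":0,"wz":0,"fingers":45},{"x":0,"y":0,"z":0,"wx":0,"wy":0,"wz":0,"fingers":45},{"x":0,"y":0,"z":0,"wx":0,"wy":0,"wz":0,"fingers":45}]'
```

```text
time: 16.13
tool_pos: [0.4243, 0.0867, 0.0917]
orientation: [-0.13, 2.15, -2.14]
wrist_force: [7.9, -0.9, 7.8]
gripper_width: 0.0452
```

```bash
python3 -m crank '[{"x":-0.02,"y":-0.003,"z":0,"wx":0,"wy":0,"wz":0,"fingers":45},{"x":-0.02,"y":0,"z":0,"wx":0,"wy":0,"wz":0,"fingers":45},{"x":0,"y":0,"z":0,"wx":0,"wy":0,"wz":0,"fingers":45},{"x":0,"y":0,"z":0,"wx":0,"wy":0,"wz":0,"fingers":45},{"x":0,"y":0,"z":0,"wx":0,"wy":0,"wz":0,"fingers":45},{"x":0,"y":0,"z":0,"wx":0,"wy":0,"wz":0,"fingers":45},{"x":0,"y":0,"z":0,"wx":0,"wy":0,"wz":0,"fingers":45},{"x":0,"y":0,"z":0,"wx":0,"wy":0,"wz":0,"fingers":45},{"x":0,"y":0,"z":0,"wx":0,"wy":0,"wz":0,"fingers":45},{"x":0,"y":0,"z":0,"wx":0,"wy":0,"wz":0,"fingers":45}]'
```

```text
time: 16.97
tool_pos: [0.424, 0.0869, 0.0918]
orientation: [-0.127, 2.149, -2.138]
wrist_force: [12.0, -0.5, 4.4]
gripper_width: 0.045
```

```bash
python3 -m crank '[{"x":-0.02,"y":-0.003,"z":-0.01,"wx":0,"wy":0,"wz":0,"fingers":45},{"x":-0.02,"y":0,"z":0,"wx":0,"wy":0,"wz":0,"fingers":45},{"x":0,"y":0,"z":0,"wx":0,"wy":0,"wz":0,"fingers":45},{"x":0,"y":0,"z":0,"wx":0,"wy":0,"wz":0,"fingers":45},{"x":0,"y":0,"z":0,"wx":0,"wy":0,"wz":0,"fingers":45},{"x":0,"y":0,"z":0,"wx":0,"wy":0,"wz":0,"fingers":45},{"x":0,"y":0,"z":0,"wx":0,"wy":0,"wz":0,"fingers":45},{"x":0,"y":0,"z":0,"wx":0,"wy":0,"wz":0,"fingers":45},{"x":0,"y":0,"z":0,"wx":0,"wy":0,"wz":0,"fingers":45},{"x":0,"y":0,"z":0,"wx":0,"wy":0,"wz":0,"fingers":45}]'
```

```text
time: 17.8
tool_pos: [0.4235, 0.087, 0.0916]
orientation: [-0.125, 2.148, -2.136]
wrist_force: [16.0, -2.0, 2.3]
gripper_width: 0.0447
```

```bash
python3 -m crank '[{"x":-0.02,"y":0,"z":-0.02,"wx":0,"wy":0,"wz":0,"fingers":45},{"x":-0.005,"y":0,"z":-0.01,"wx":0,"wy":0,"wz":0,"fingers":45},{"x":0,"y":0,"z":0,"wx":0,"wy":0,"wz":0,"fingers":45},{"x":0,"y":0,"z":0,"wx":0,"wy":0,"wz":0,"fingers":45},{"x":0,"y":0,"z":0,"wx":0,"wy":0,"wz":0,"fingers":45},{"x":0,"y":0,"z":0,"wx":0,"wy":0,"wz":0,"fingers":45},{"x":0,"y":0,"z":0,"wx":0,"wy":0,"wz":0,"fingers":45},{"x":0,"y":0,"z":0,"wx":0,"wy":0,"wz":0,"fingers":45},{"x":0,"y":0,"z":0,"wx":0,"wy":0,"wz":0,"fingers":45},{"x":0,"y":0,"z":0,"wx":0,"wy":0,"wz":0,"fingers":45}]'; python3 -c "
from cell import *
print(get_obs()['wrist_force'])"
```

```text
time: 18.63
tool_pos: [0.4233, 0.087, 0.0913]
orientation: [-0.123, 2.147, -2.135]
wrist_force: [16.3, -5.8, 9.1]
gripper_width: 0.0456
[16.2842407  -5.83496336  9.1075996 ]
```

The tangential push is about 18 N and the total about 19.6 N, so it's above the reset level and under the limit. Backing off now, then I'll approach from the near side.

```bash
python3 -m crank '[{"x":0.1,"y":0.01,"z":0.02,"wx":0,"wy":0,"wz":0,"fingers":45},{"x":0.1,"y":0.01,"z":0.02,"wx":0,"wy":0,"wz":0,"fingers":45},{"x":0.1,"y":0.01,"z":0.02,"wx":0,"wy":0,"wz":0,"fingers":45},{"x":0.1,"y":0.01,"z":0.02,"wx":0,"wy":0,"wz":0,"fingers":45},{"x":0.1,"y":0.01,"z":0.02,"wx":0,"wy":0,"wz":0,"fingers":45},{"x":0,"y":0,"z":0,"wx":0,"wy":0,"wz":0,"fingers":45},{"x":0,"y":0,"z":0,"wx":0,"wy":0,"wz":0,"fingers":45},{"x":0,"y":0,"z":0,"wx":0,"wy":0,"wz":0,"fingers":45},{"x":0,"y":0,"z":0,"wx":0,"wy":0,"wz":0,"fingers":45},{"x":0,"y":0,"z":0,"wx":0,"wy":0,"wz":0,"fingers":45}]'; python3 look.py 5
```

```text
time: 19.47
tool_pos: [0.434, 0.0855, 0.0905]
orientation: [-0.142, 2.153, -2.153]
wrist_force: [3.3, -1.3, 2.4]
gripper_width: 0.0448
19.4667 [0.43399962 0.08550471 0.09051645] [ 3.29753113 -1.31348709  2.39187531] 0.044770292840676525 [[-0.991  0.     0.132]
 [-0.132 -0.    -0.991]
 [-0.    -1.     0.   ]]
```

View pics/w5.png

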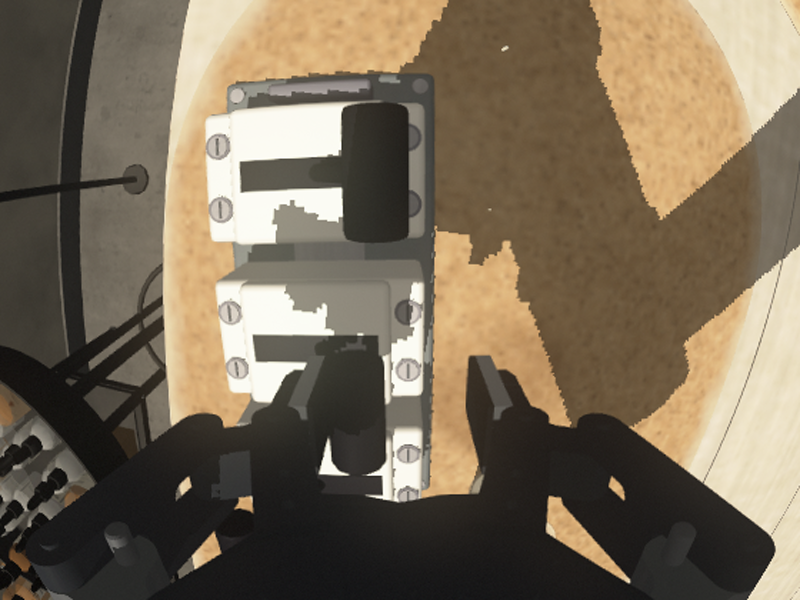

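The bar at (358,410) is following the far finger on the spring. I'll continue away from the robot.

```bash
python3 -m crank '[{"x":0.1,"y":0.013,"z":0.02,"wx":0,"wy":0,"wz":0,"fingers":45},{"x":0.1,"y":0.013,"z":0,"wx":0,"wy":0,"wz":0,"fingers":45},{"x":0.1,"y":0.013,"z":0,"wx":0,"wy":0,"wz":0,"fingers":45},{"x":0.1,"y":0.013,"z":0,"wx":0,"wy":0,"wz":0,"fingers":45},{"x":0.1,"y":0.013,"z":0,"wx":0,"wy":0,"wz":0,"fingers":45},{"x":0,"y":0,"z":0,"wx":0,"wy":0,"wz":0,"fingers":45},{"x":0,"y":0,"z":0,"wx":0,"wy":0,"wz":0,"fingers":45},{"x":0,"y":0,"z":0,"wx":0,"wy":0,"wz":0,"fingers":45},{"x":0,"y":0,"z":0,"wx":0,"wy":0,"wz":0,"fingers":45},{"x":0,"y":0,"z":0,"wx":0,"wy":0,"wz":0,"fingers":45}]';python3 -m crank '[{"x":0.08,"y":0.01,"z":0,"wx":0,"wy":0,"wz":0,"fingers":45},{"x":0.08,"y":0.01,"z":0,"wx":0,"wy":0,"wz":0,"fingers":45},{"x":0,"y":0,"z":0,"wx":0,"wy":0,"wz":0,"fingers":45},{"x":0,"y":0,"z":0,"wx":0,"wy":0,"wz":0,"fingers":45},{"x":0,"y":0,"z":0,"wx":0,"wy":0,"wz":0,"fingers":45},{"x":0,"y":0,"z":0,"wx":0,"wy":0,"wz":0,"fingers":45},{"x":0,"y":0,"z":0,"wx":0,"wy":0,"wz":0,"fingers":45},{"x":0,"y":0,"z":0,"wx":0,"wy":0,"wz":0,"fingers":45},{"x":0,"y":0,"z":0,"wx":0,"wy":0,"wz":0,"fingers":45},{"x":0,"y":0,"z":0,"wx":0,"wy":0,"wz":0,"fingers":45}]'; python3 look.py 6
```

```text
time: 20.35
tool_pos: [0.4537, 0.0881, 0.0913]
orientation: [-0.143, 2.153, -2.153]
wrist_force: [-0.3, 0.1, 0.7]
gripper_width: 0.0449
time: 21.18
tool_pos: [0.4603, 0.089, 0.0913]
orientation: [-0.142, 2.153, -2.153]
wrist_force: [0.2, -0.9, 1.0]
gripper_width: 0.0448
21.1833 [0.46026207 0.08897    0.09133181] [ 0.17256129 -0.85485868  0.99861362] 0.04483916408536766 [[-0.991  0.     0.132]
 [-0.132  0.    -0.991]
 [-0.    -1.    -0.   ]]
```

View pics/w6.png

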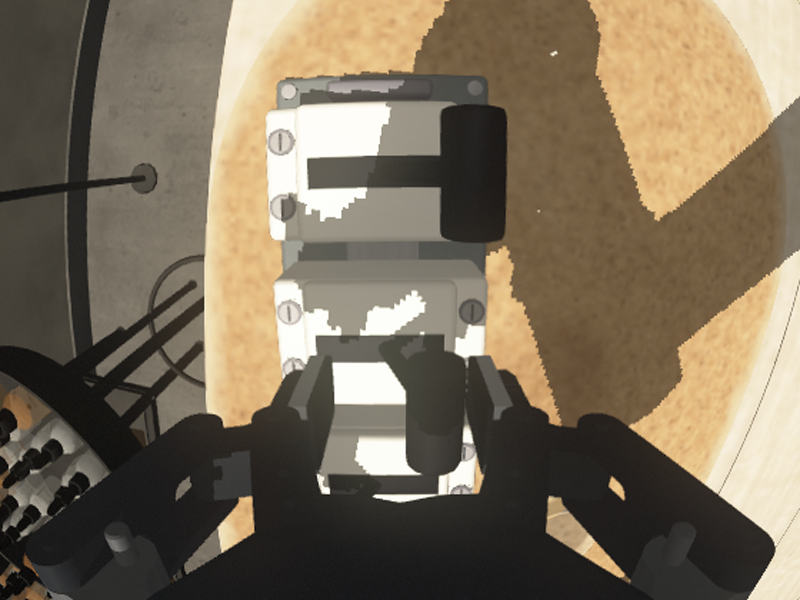

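The bar at (434,410) leans towards the robot and is free, with the near finger just behind it. I'll push it ON gently and watch the force.

```bash
python3 -m crank '[{"x":0.08,"y":0.01,"z":0,"wx":0,"wy":0,"wz":0,"fingers":45},{"x":0.08,"y":0.01,"z":0,"wx":0,"wy":0,"wz":0,"fingers":45},{"x":0.08,"y":0.01,"z":0,"wx":0,"wy":0,"wz":0,"fingers":45},{"x":0.08,"y":0.01,"z":0,"wx":0,"wy":0,"wz":0,"fingers":45},{"x":0.08,"y":0.01,"z":0,"wx":0,"wy":0,"wz":0,"fingers":45},{"x":0,"y":0,"z":0,"wx":0,"wy":0,"wz":0,"fingers":45},{"x":0,"y":0,"z":0,"wx":0,"wy":0,"wz":0,"fingers":45},{"x":0,"y":0,"z":0,"wx":0,"wy":0,"wz":0,"fingers":45},{"x":0,"y":0,"z":0,"wx":0,"wy":0,"wz":0,"fingers":45},{"x":0,"y":0,"z":0,"wx":0,"wy":0,"wz":0,"fingers":45}]'
```

```text
time: 22.07
tool_pos: [0.4765, 0.0911, 0.0914]
orientation: [-0.142, 2.153, -2.153]
wrist_force: [-0.2, 0.8, -0.2]
gripper_width: 0.0454
```

```bash
python3 -m crank '[{"x":0.05,"y":0.007,"z":0,"wx":0,"wy":0,"wz":0,"fingers":45},{"x":0.05,"y":0.007,"z":0,"wx":0,"wy":0,"wz":0,"fingers":45},{"x":0.05,"y":0.007,"z":0,"wx":0,"wy":0,"wz":0,"fingers":45},{"x":0,"y":0,"z":0,"wx":0,"wy":0,"wz":0,"fingers":45},{"x":0,"y":0,"z":0,"wx":0,"wy":0,"wz":0,"fingers":45},{"x":0,"y":0,"z":0,"wx":0,"wy":0,"wz":0,"fingers":45},{"x":0,"y":0,"z":0,"wx":0,"wy":0,"wz":0,"fingers":45},{"x":0,"y":0,"z":0,"wx":0,"wy":0,"wz":0,"fingers":45},{"x":0,"y":0,"z":0,"wx":0,"wy":0,"wz":0,"fingers":45},{"x":0,"y":0,"z":0,"wx":0,"wy":0,"wz":0,"fingers":45}]'
```

```text
time: 22.9
tool_pos: [0.4825, 0.0919, 0.0914]
orientation: [-0.142, 2.153, -2.153]
wrist_force: [0.5, 0.7, 0.4]
gripper_width: 0.045
```

Force is about zero, so I'll keep going in pieces through the range where it would be blocked if not reset.

```bash
python3 -m crank '[{"x":0.04,"y":0.005,"z":0,"wx":0,"wy":0,"wz":0,"fingers":45},{"x":0.04,"y":0.005,"z":0,"wx":0,"wy":0,"wz":0,"fingers":45},{"x":0.04,"y":0.005,"z":0,"wx":0,"wy":0,"wz":0,"fingers":45},{"x":0,"y":0,"z":0,"wx":0,"wy":0,"wz":0,"fingers":45},{"x":0,"y":0,"z":0,"wx":0,"wy":0,"wz":0,"fingers":45},{"x":0,"y":0,"z":0,"wx":0,"wy":0,"wz":0,"fingers":45},{"x":0,"y":0,"z":0,"wx":0,"wy":0,"wz":0,"fingers":45},{"x":0,"y":0,"z":0,"wx":0,"wy":0,"wz":0,"fingers":45},{"x":0,"y":0,"z":0,"wx":0,"wy":0,"wz":0,"fingers":45},{"x":0,"y":0,"z":0,"wx":0,"wy":0,"wz":0,"fingers":45}]'
```

```text
time: 23.73
tool_pos: [0.4873, 0.0925, 0.0914]
orientation: [-0.142, 2.153, -2.153]
wrist_force: [0.1, -0.8, -0.6]
gripper_width: 0.0452
```

```bash
python3 -m crank '[{"x":0.04,"y":0.005,"z":0,"wx":0,"wy":0,"wz":0,"fingers":45},{"x":0.04,"y":0.005,"z":0,"wx":0,"wy":0,"wz":0,"fingers":45},{"x":0.04,"y":0.005,"z":0,"wx":0,"wy":0,"wz":0,"fingers":45},{"x":0,"y":0,"z":0,"wx":0,"wy":0,"wz":0,"fingers":45},{"x":0,"y":0,"z":0,"wx":0,"wy":0,"wz":0,"fingers":45},{"x":0,"y":0,"z":0,"wx":0,"wy":0,"wz":0,"fingers":45},{"x":0,"y":0,"z":0,"wx":0,"wy":0,"wz":0,"fingers":45},{"x":0,"y":0,"z":0,"wx":0,"wy":0,"wz":0,"fingers":45},{"x":0,"y":0,"z":0,"wx":0,"wy":0,"wz":0,"fingers":45},{"x":0,"y":0,"z":0,"wx":0,"wy":0,"wz":0,"fingers":45}]'
```

```text
time: 24.57
tool_pos: [0.492, 0.093, 0.0913]
orientation: [-0.142, 2.153, -2.153]
wrist_force: [0.3, 0.2, 0.4]
gripper_width: 0.0447
```

```bash
python3 -m crank '[{"x":0.04,"y":0.005,"z":0,"wx":0,"wy":0,"wz":0,"fingers":45},{"x":0.04,"y":0.005,"z":0,"wx":0,"wy":0,"wz":0,"fingers":45},{"x":0.04,"y":0.005,"z":0,"wx":0,"wy":0,"wz":0,"fingers":45},{"x":0,"y":0,"z":0,"wx":0,"wy":0,"wz":0,"fingers":45},{"x":0,"y":0,"z":0,"wx":0,"wy":0,"wz":0,"fingers":45},{"x":0,"y":0,"z":0,"wx":0,"wy":0,"wz":0,"fingers":45},{"x":0,"y":0,"z":0,"wx":0,"wy":0,"wz":0,"fingers":45},{"x":0,"y":0,"z":0,"wx":0,"wy":0,"wz":0,"fingers":45},{"x":0,"y":0,"z":0,"wx":0,"wy":0,"wz":0,"fingers":45},{"x":0,"y":0,"z":0,"wx":0,"wy":0,"wz":0,"fingers":45}]'
```

```text
time: 25.4
tool_pos: [0.4967, 0.0936, 0.0914]
orientation: [-0.142, 2.153, -2.153]
wrist_force: [-0.7, -0.0, 0.4]
gripper_width: 0.0448
```

```bash
python3 -m crank '[{"x":0.03,"y":0.004,"z":0,"wx":0,"wy":0,"wz":0,"fingers":45},{"x":0.03,"y":0.004,"z":0,"wx":0,"wy":0,"wz":0,"fingers":45},{"x":0.03,"y":0.004,"z":0,"wx":0,"wy":0,"wz":0,"fingers":45},{"x":0,"y":0,"z":0,"wx":0,"wy":0,"wz":0,"fingers":45},{"x":0,"y":0,"z":0,"wx":0,"wy":0,"wz":0,"fingers":45},{"x":0,"y":0,"z":0,"wx":0,"wy":0,"wz":0,"fingers":45},{"x":0,"y":0,"z":0,"wx":0,"wy":0,"wz":0,"fingers":45},{"x":0,"y":0,"z":0,"wx":0,"wy":0,"wz":0,"fingers":45},{"x":0,"y":0,"z":0,"wx":0,"wy":0,"wz":0,"fingers":45},{"x":0,"y":0,"z":0,"wx":0,"wy":0,"wz":0,"fingers":45}]'
```

```text
time: 26.23
tool_pos: [0.5002, 0.0941, 0.0913]
orientation: [-0.142, 2.153, -2.153]
wrist_force: [-1.4, 0.0, -0.9]
gripper_width: 0.0448
```

```bash
python3 -m crank '[{"x":0.03,"y":0.004,"z":0,"wx":0,"wy":0,"wz":0,"fingers":45},{"x":0.03,"y":0.004,"z":0,"wx":0,"wy":0,"wz":0,"fingers":45},{"x":0.03,"y":0.004,"z":0,"wx":0,"wy":0,"wz":0,"fingers":45},{"x":0,"y":0,"z":0,"wx":0,"wy":0,"wz":0,"fingers":45},{"x":0,"y":0,"z":0,"wx":0,"wy":0,"wz":0,"fingers":45},{"x":0,"y":0,"z":0,"wx":0,"wy":0,"wz":0,"fingers":45},{"x":0,"y":0,"z":0,"wx":0,"wy":0,"wz":0,"fingers":45},{"x":0,"y":0,"z":0,"wx":0,"wy":0,"wz":0,"fingers":45},{"x":0,"y":0,"z":0,"wx":0,"wy":0,"wz":0,"fingers":45},{"x":0,"y":0,"z":0,"wx":0,"wy":0,"wz":0,"fingers":45}]'
```

```text
time: 27.07
tool_pos: [0.504, 0.0946, 0.0914]
orientation: [-0.142, 2.153, -2.153]
wrist_force: [-1.7, -0.5, -0.5]
gripper_width: 0.0448
```

```bash
python3 -m crank '[{"x":0.03,"y":0.004,"z":0,"wx":0,"wy":0,"wz":0,"fingers":45},{"x":0.03,"y":0.004,"z":0,"wx":0,"wy":0,"wz":0,"fingers":45},{"x":0,"y":0,"z":0,"wx":0,"wy":0,"wz":0,"fingers":45},{"x":0,"y":0,"z":0,"wx":0,"wy":0,"wz":0,"fingers":45},{"x":0,"y":0,"z":0,"wx":0,"wy":0,"wz":0,"fingers":45},{"x":0,"y":0,"z":0,"wx":0,"wy":0,"wz":0,"fingers":45},{"x":0,"y":0,"z":0,"wx":0,"wy":0,"wz":0,"fingers":45},{"x":0,"y":0,"z":0,"wx":0,"wy":0,"wz":0,"fingers":45},{"x":0,"y":0,"z":0,"wx":0,"wy":0,"wz":0,"fingers":45},{"x":0,"y":0,"z":0,"wx":0,"wy":0,"wz":0,"fingers":45}]'; python3 look.py 7
```

```text
time: 27.9
tool_pos: [0.5064, 0.0949, 0.0914]
orientation: [-0.142, 2.153, -2.153]
wrist_force: [-1.6, -0.6, 0.1]
gripper_width: 0.0452
27.9 [0.50642623 0.09492698 0.09141466] [-1.63448366 -0.62720491  0.14764156] 0.045174977818509314 [[-0.991  0.     0.132]
 [-0.132  0.    -0.991]
 [-0.    -1.    -0.   ]]
```

View pics/w7.png

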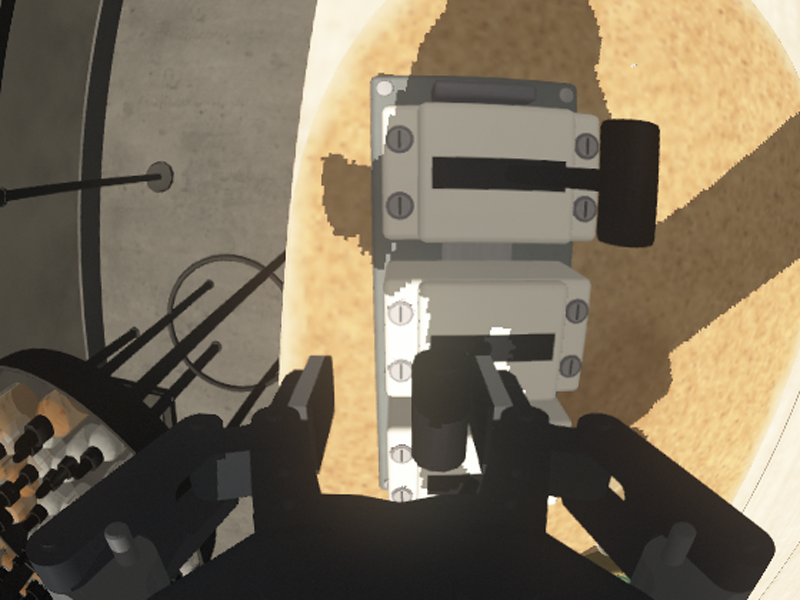

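Reset worked: the lever at (440,405) now leans away, moving at about 1.6 N. I'll continue to the ON stop.

```bash
python3 -m crank '[{"x":0.03,"y":0.004,"z":0,"wx":0,"wy":0,"wz":0,"fingers":45},{"x":0.03,"y":0.004,"z":0,"wx":0,"wy":0,"wz":0,"fingers":45},{"x":0,"y":0,"z":0,"wx":0,"wy":0,"wz":0,"fingers":45},{"x":0,"y":0,"z":0,"wx":0,"wy":0,"wz":0,"fingers":45},{"x":0,"y":0,"z":0,"wx":0,"wy":0,"wz":0,"fingers":45},{"x":0,"y":0,"z":0,"wx":0,"wy":0,"wz":0,"fingers":45},{"x":0,"y":0,"z":0,"wx":0,"wy":0,"wz":0,"fingers":45},{"x":0,"y":0,"z":0,"wx":0,"wy":0,"wz":0,"fingers":45},{"x":0,"y":0,"z":0,"wx":0,"wy":0,"wz":0,"fingers":45},{"x":0,"y":0,"z":0,"wx":0,"wy":0,"wz":0,"fingers":45}]'
```

```text
time: 28.78
tool_pos: [0.5087, 0.0952, 0.0913]
orientation: [-0.142, 2.153, -2.153]
wrist_force: [-1.7, -0.4, -0.7]
gripper_width: 0.045
```

```bash
python3 -m crank '[{"x":0.03,"y":0.004,"z":0,"wx":0,"wy":0,"wz":0,"fingers":45},{"x":0.03,"y":0.004,"z":0,"wx":0,"wy":0,"wz":0,"fingers":45},{"x":0,"y":0,"z":0,"wx":0,"wy":0,"wz":0,"fingers":45},{"x":0,"y":0,"z":0,"wx":0,"wy":0,"wz":0,"fingers":45},{"x":0,"y":0,"z":0,"wx":0,"wy":0,"wz":0,"fingers":45},{"x":0,"y":0,"z":0,"wx":0,"wy":0,"wz":0,"fingers":45},{"x":0,"y":0,"z":0,"wx":0,"wy":0,"wz":0,"fingers":45},{"x":0,"y":0,"z":0,"wx":0,"wy":0,"wz":0,"fingers":45},{"x":0,"y":0,"z":0,"wx":0,"wy":0,"wz":0,"fingers":45},{"x":0,"y":0,"z":0,"wx":0,"wy":0,"wz":0,"fingers":45}]'
```

```text
time: 29.62
tool_pos: [0.5096, 0.0951, 0.0908]
orientation: [-0.146, 2.154, -2.156]
wrist_force: [-5.4, 1.4, 0.4]
gripper_width: 0.0452
```

Stop reached. One more firm step, then I'll retreat to the middle and up.

```bash
python3 -m crank '[{"x":0.03,"y":0.004,"z":0,"wx":0,"wy":0,"wz":0,"fingers":45},{"x":0.02,"y":0.004,"z":0,"wx":0,"wy":0,"wz":0,"fingers":45},{"x":0,"y":0,"z":0,"wx":0,"wy":0,"wz":0,"fingers":45},{"x":0,"y":0,"z":0,"wx":0,"wy":0,"wz":0,"fingers":45},{"x":0,"y":0,"z":0,"wx":0,"wy":0,"wz":0,"fingers":45},{"x":0,"y":0,"z":0,"wx":0,"wy":0,"wz":0,"fingers":45},{"x":0,"y":0,"z":0,"wx":0,"wy":0,"wz":0,"fingers":45},{"x":0,"y":0,"z":0,"wx":0,"wy":0,"wz":0,"fingers":45},{"x":0,"y":0,"z":0,"wx":0,"wy":0,"wz":0,"fingers":45},{"x":0,"y":0,"z":0,"wx":0,"wy":0,"wz":0,"fingers":45}]'
python3 -m crank '[{"x":-0.1,"y":-0.013,"z":0,"wx":0,"wy":0,"wz":0,"fingers":45},{"x":-0.1,"y":-0.013,"z":0,"wx":0,"wy":0,"wz":0,"fingers":45},{"x":-0.1,"y":-0.013,"z":0,"wx":0,"wy":0,"wz":0,"fingers":45},{"x":-0.1,"y":-0.013,"z":0,"wx":0,"wy":0,"wz":0,"fingers":45},{"x":0,"y":0,"z":0,"wx":0,"wy":0,"wz":0,"fingers":45},{"x":0,"y":0,"z":0.3,"wx":0,"wy":0,"wz":0,"fingers":45},{"x":0,"y":0,"z":0.5,"wx":0,"wy":0,"wz":0,"fingers":45},{"x":0,"y":0,"z":0.5,"wx":0,"wy":0,"wz":0,"fingers":45},{"x":0,"y":0,"z":0.5,"wx":0,"wy":0,"wz":0,"fingers":45},{"x":0,"y":0,"z":0.5,"wx":0,"wy":0,"wz":0,"fingers":45}]'
python3 -m crank '[{"x":0,"y":0,"z":0.5,"wx":0,"wy":0,"wz":0,"fingers":45},{"x":0,"y":0.5,"z":0.5,"wx":0,"wy":0,"wz":0,"fingers":45},{"x":0,"y":0.5,"z":0.5,"wx":0,"wy":0,"wz":0,"fingers":45},{"x":0,"y":0.5,"z":0,"wx":0,"wy":0,"wz":0,"fingers":45},{"x":0,"y":0.5,"z":0,"wx":0,"wy":0,"wz":0,"fingers":45},{"x":0,"y":0.5,"z":0,"wx":0,"wy":0,"wz":0,"fingers":45},{"x":0,"y":0.5,"z":0,"wx":0,"wy":0,"wz":0,"fingers":45},{"x":0,"y":0,"z":0,"wx":0,"wy":0,"wz":0,"fingers":45},{"x":0,"y":0,"z":0,"wx":0,"wy":0,"wz":0,"fingers":45},{"x":0,"y":0,"z":0,"wx":0,"wy":0,"wz":0,"fingers":45}]'
python3 look.py 8
```

```text
time: 30.45
tool_pos: [0.5103, 0.0951, 0.0904]
orientation: [-0.148, 2.155, -2.158]
wrist_force: [-8.4, 1.2, 0.9]
gripper_width: 0.0448
time: 31.28
tool_pos: [0.4974, 0.0938, 0.1845]
orientation: [-0.141, 2.153, -2.152]
wrist_force: [0.1, 0.1, 0.2]
gripper_width: 0.0449
time: 32.12
tool_pos: [0.4971, 0.2135, 0.2433]
orientation: [-0.142, 2.153, -2.153]
wrist_force: [0.2, -0.1, 0.3]
gripper_width: 0.0453
32.1167 [0.49705915 0.21349058 0.24327095] [ 0.17509504 -0.12846264  0.26502963] 0.045335868205936734 [[-0.991  0.     0.132]
 [-0.132 -0.    -0.991]
 [ 0.    -1.     0.   ]]
```

View pics/w8.png

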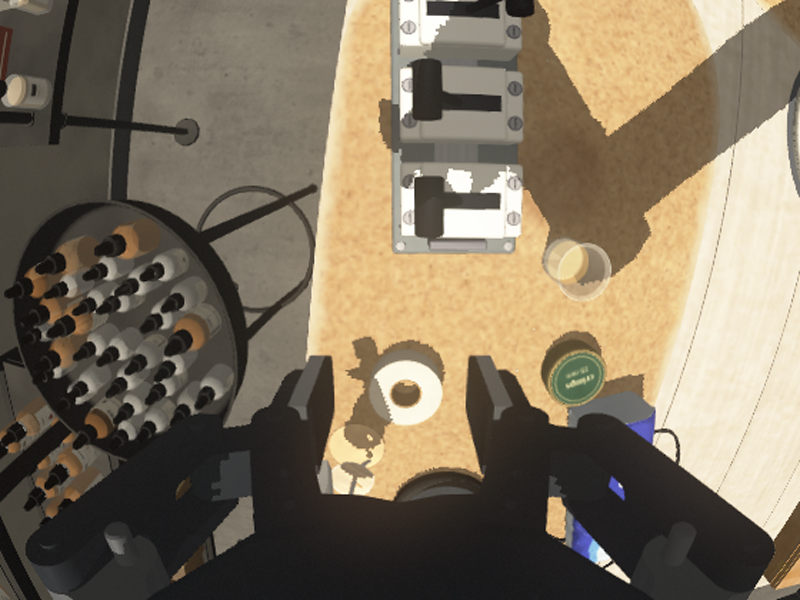

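The middle bar at (428,88) lines up with the ON lever at (428,205). The right lever at (515,5) is still OFF, and the beaker, label roll and tin haven't moved. Handing in.

```bash
python3 -c "
from cell import *
print(hand_in())"
```

```text
the job is handed in; nothing more can be done
None
```

I reset the tripped middle breaker, threw it fully on, and handed the job in at about 32 s of the 54 s allowed.

- **Reset:** I pushed the lever towards the robot, through the spring and onto its off stop. The press measured about 19.6 N in total, roughly 18 N of it along the lever's path, which is above the reset level and under the 22 N limit.
- **Throw:** The lever then swung away from the robot at under 2 N with no block. I pressed it to its ON stop at about 8.5 N and drew the arm clear.
- **Last checks:** The final picture shows the middle lever lined up with the other ON lever and the OFF lever still off. The beaker, label roll and tin look undisturbed, and the wrist force is about zero. The marker, atomiser and dropper bottle are not in that picture, and after the first move the arm worked only around the board.
- **Uncertain:** I read forces only at the end of each move, with about 1 N of noise, so I could not see brief peaks in between. At full press there was also about 6 N of unexpected sideways force. It is included in the 19.6 N and went away on release.

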